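# Find the worn drone shock mount and tag it

## Task

Three spring shock mounts from a drone sit in test stands. With the fingertips gently press down the red pad of every stand, far enough that the white ring under it is pushed down a few millimetres, to feel which mount is softest; only after all three have been tried, push the yellow tag of the softest one fully down and leave the other two tags up. Pick nothing up, leave the loose things on the bench as they are, and end clear of everything.

Things in the scene. Friction and masses are not known exactly. Their poses are not given: they have to be found in the camera images.
- pad_blue (a joint): how far the round red pad of the blue test stand is pressed down, in m: 0 at rest, 0.015 at its solid stop; it springs back to 0. The three mounts have springs of about 0.4, 0.9 and 1.7 N per mm (plus about 1.5 N at the start of the press); which stand has which is drawn anew each time and cannot be seen
- pad_blue_top (a point): centre of the flat top of the red pad (44 mm across, 16 mm thick) of the blue stand; at rest 100 mm above the table, moves with the pad. Each stand is a fixed block, 70 x 140 mm in plan and 60 mm high (its thin foot plate 84 x 154 mm), that can stand at any yaw within 30 degrees of facing the robot; pad and tag stand on its top along its length, 80 mm apart centre to centre, the pad at the robot's left (+y) end
- ring_blue (a joint): how far the white drag ring (52 mm across, 5.5 mm thick) below the pad of the blue stand has been pushed down, in m. It starts at 0 right under the pad; the pad pushes it down and it stays at the deepest place the pad has reached (it drags with 0.5 N)
- tag_blue (a joint): how far the yellow tag of the blue stand is pushed down, in m: 0 up (start), 0.014 fully down. It stays where it is left (drags with 1.5 N). An interlock stops the tag of a mount that is not the softest at about 0.006
- tag_blue_top (a point): centre of the flat top of the yellow tag (square key, 26 x 26 mm) of the blue stand; 90 mm above the table when up, 76 mm when fully down, 16 mm above the block
- pad_white (a joint): how far the round red pad of the white test stand is pressed down, in m: 0 at rest, 0.015 at its solid stop; it springs back to 0
- pad_white_top (a point): centre of the flat top of the red pad (44 mm across, 16 mm thick) of the white stand; at rest 100 mm above the table, moves with the pad. Each stand is a fixed block, 70 x 140 mm in plan and 60 mm high (its thin foot plate 84 x 154 mm), that can stand at any yaw within 30 degrees of facing the robot; pad and tag stand on its top along its length, 80 mm apart centre to centre, the pad at the robot's left (+y) end
- ring_white (a joint): how far the white drag ring (52 mm across, 5.5 mm thick) below the pad of the white stand has been pushed down, in m. It starts at 0 right under the pad; the pad pushes it down and it stays at the deepest place the pad has reached (it drags with 0.5 N)
- tag_white (a joint): how far the yellow tag of the white stand is pushed down, in m: 0 up (start), 0.014 fully down. It stays where it is left (drags with 1.5 N). An interlock stops the tag of a mount that is not the softest at about 0.006
- tag_white_top (a point): centre of the flat top of the yellow tag (square key, 26 x 26 mm) of the white stand; 90 mm above the table when up, 76 mm when fully down, 16 mm above the block
- pad_black (a joint): how far the round red pad of the black test stand is pressed down, in m: 0 at rest, 0.015 at its solid stop; it springs back to 0
- pad_black_top (a point): centre of the flat top of the red pad (44 mm across, 16 mm thick) of the black stand; at rest 100 mm above the table, moves with the pad. Each stand is a fixed block, 70 x 140 mm in plan and 60 mm high (its thin foot plate 84 x 154 mm), that can stand at any yaw within 30 degrees of facing the robot; pad and tag stand on its top along its length, 80 mm apart centre to centre, the pad at the robot's left (+y) end
- ring_black (a joint): how far the white drag ring (52 mm across, 5.5 mm thick) below the pad of the black stand has been pushed down, in m. It starts at 0 right under the pad; the pad pushes it down and it stays at the deepest place the pad has reached (it drags with 0.5 N)
- tag_black (a joint): how far the yellow tag of the black stand is pushed down, in m: 0 up (start), 0.014 fully down. It stays where it is left (drags with 1.5 N). An interlock stops the tag of a mount that is not the softest at about 0.006
- tag_black_top (a point): centre of the flat top of the yellow tag (square key, 26 x 26 mm) of the black stand; 90 mm above the table when up, 76 mm when fully down, 16 mm above the block
- motor: small black and red drone motor, 29 mm across, 36 mm high, standing loose; origin under its centre; leave alone
- jar: clear screw jar with blue cap, 44 mm across, 55 mm high, standing loose; origin under its centre; leave alone
- battery: black and yellow battery pack, 100 x 35 x 28 mm, lying loose; origin under its centre; leave alone
- screwdriver: screwdriver with blue handle, 180 mm long, lying loose; origin near its middle; leave alone
- spool: aluminium wire spool, 56 mm across, 40 mm high, standing loose; origin under its centre; leave alone
Things that resemble listed ones, but are neither listed nor needed, are in the scene too. Leave any turquoise look-alike of the part that bears pad_black alone.

How it is judged:
On the way, in this order (a step that is already met when the one before it is completed fails the run):
1. all three pads have been pressed (each white ring pushed down over 1.5 mm) while all three tags are still up (under 3 mm) (value of joint each of ring_blue, ring_white, ring_black above 0.0015 m and value of joint each of tag_blue, tag_white, tag_black below 0.003 m), for 0.1 s.
2. the tag of the softest mount is down (over 11 mm; the interlock lets no other tag past about 6 mm), the other two up (((value of joint tag_blue above 0.011 m and value of joint each of tag_white, tag_black below 0.003 m) or (value of joint tag_white above 0.011 m and value of joint each of tag_blue, tag_black below 0.003 m) or (value of joint tag_black above 0.011 m and value of joint each of tag_blue, tag_white below 0.003 m))), for 0.2 s.
At the end, for the whole second after the job is handed in: The softest mount's tag is down over 11 of 14 mm (the interlock stops the others at about 6), the other tags under 3 mm, each white ring pushed down over 1.5 mm, pads sprung back within 2 mm, loose things at rest within 30 mm of their start (value of joint each of ring_blue, ring_white, ring_black above 0.0015 m and ((value of joint tag_blue above 0.011 m and value of joint each of tag_white, tag_black below 0.003 m) or (value of joint tag_white above 0.011 m and value of joint each of tag_blue, tag_black below 0.003 m) or (value of joint tag_black above 0.011 m and value of joint each of tag_blue, tag_white below 0.003 m)) and value of joint each of pad_blue, pad_white, pad_black below 0.002 m and linear speed of each of motor, jar, battery, screwdriver, spool below 0.02 m/s and distance of each of motor, jar, battery, screwdriver, spool from where it was at the start of the episode below 0.03 m); the robot touches nothing.
It fails at once if a pad is pressed with more than 25 N (contact force between anything else and pad_blue_c0 above 25 N or contact force between anything else and pad_white_c0 above 25 N or contact force between anything else and pad_black_c0 above 25 N).
It fails at once if a tag is pulled back up (velocity of joint any of tag_blue, tag_white, tag_black below -0.03 m/s).
It fails at once if a loose thing is lifted, carried or shoved more than 30 mm (distance of any of motor, jar, battery, screwdriver, spool from where it was at the start of the episode above 0.03 m).
It also fails if it takes over 51 s, if anything falls off the work surface, if the arm or the gripper's body presses on something with over 40 N, if the wrist force passes 120 N, or if a joint passes its speed limit or range.

## Robot

A 6-joint arm with a two-finger parallel gripper is mounted at the origin on the work surface. World frame = base frame: x ahead of the robot, y to its left, z up, the work surface at z = 0. Lengths are in m, angles in rad, forces in N, time in s.
With the tool pointing down it reaches from about 0.275 to 0.875 m from the base axis. Payload 12.5 kg.
Tool frame: the origin (TCP) lies midway between the tips of the shut fingers; the grasp point (between the pads) lies 19 mm behind it; z points along the fingers, x is the direction in which the jaws open and shut, and the axes are right-handed (so a half turn about z gives the same grasp; the last joint's range is limited). The gripper opens to 85 mm and grips with 20 to 120 N. Pads are 22 mm wide; open, the fingers measure 114 mm over their backs; the gripper's body (76 mm by 85 mm) begins 54 mm behind the grasp point. The pads swing forward as they close: fully open they stand 13 mm farther back than shut.
Start: joints at [1.032, 0.351, 1.652, -0, 1.139, -0.085], TCP at [0.241, 0.494, 0.208] pointing down, gripper open.
Joint ranges: [-2.75, 2.75], [-0.79, 2.1], [0.01, 2.65], [-1.57, 4.71], [0.07, 3.14], [-2.87, 2.87]. Speed limits (rad/s): [2.22, 2.22, 2.79, 3.14, 3.14, 3.14].

## Interface

Orientations are given as a unit quaternion [x, y, z, w].
In Python, from station import ctrl gives the robot as it stands.
- The arm moves only by the tool send_rows, never from a script. Its argument "commands" is a list that holds one entry, the list of rows, each a list of 6 numbers: the shift along the tool's x, y, z scaled (see below), then the turn, a rotation vector about the tool's x, y, z scaled (see below). A call has 1 to 20 rows; each row is the pose to reach, as a shift and turn from the pose measured when the call began, along the tool's axes at that moment, turning the shorter way round; what a row does not reach only later rows make up. The controller multiplies each number of a shift by 0.15 m and each number of a turn by 360 degrees. A row lasts 1/12 s, in which the tool goes at most 41.7 mm and 7.16 degrees, less where a joint would pass 70% of its speed; a pose out of reach is approached as far as the arm can. A call with a number of a shift or a turn outside -1 to 1 is refused whole. A call with a gripper value outside its range is refused whole. "claw" is the opening, from 0 (shut) to 1 (fully open), set as the call begins (left out, the last holds). The fingers move at their own pace and stop on an object; "newtons" is the grip in N (left out, the last holds). Time passes only in rows, so rows that repeat a pose let the fingers close. It gives the time, the measured TCP pose, the force and the opening at its end, in the units of the state.
- ctrl.get_obs(): the state, without advancing time (a new reading comes with each control period).
- ctrl.read_camera(name): name is "scene" or "top"; returns (picture, depth): 420x560x3 uint8, red, green, blue; 420x560 float32, m along the optical axis (not along the pixel's ray), 0 where there is no reading.
- ctrl.camera_info(name): a dict with "intrinsics" (3x3 intrinsics, pixels), "k1" (the pictures are not rectified: a ray, as slopes to the right and down, at radius r is drawn at 1 + k1 r^2 times it, then the intrinsics apply), "world_from_camera" (4x4, takes a point from camera to world coordinates). Camera axes: x right, y down, z forward; pixel columns grow to the right and rows downward; lengths in m; the calibration is good to about 2 mm. A picture is of the moment at which its call begins. camera_info takes no time and is no camera call.
- ctrl.job_done(): hands the job in, once; it reports no verdict.
The state is a dict: "t": time; "joints": joint angles; "qvel": joint speeds; "joint_torque": joint torques, N m; "position": TCP position; "ee_rot": TCP orientation; "wrist_force": force on the tool from outside, world axes, zero at the start; "ft_torque": the same for the moment, N m; "finger_gap": finger opening in m.
Only numpy, scipy, OpenCV 4.12 (cv2) and the standard library are available. Lean on these libraries where they do the work, as an engineer would, in place of code of your own. Each camera call takes 0.05 s, during which the arm holds its last target. There are 200 camera calls.

## Working session

There is one attempt and no reset: what is moved stays moved. The work goes in short steps, Python scripts to look and compute and a tool call to move; the robot and the scene stay as the last step left them, time stands still between calls to the robot, and variables do not carry over. Pictures are saved under pics/ and viewed, about 8 in all and at most 12, crops included, and the job is handed in when it is done.

Besides the shell and the picture viewer there is one more tool, called after ">>>" by a JSON object that holds its "method" and its "body". send_rows: Moves the arm, as the interface text tells. Shifts and turns lie within -1 to 1; 1 stands for 0.15 m of shift or 360 degrees of turn. Its arguments: {"type":"object","properties":{"commands":{"type":"array"},"claw":{"type":"number"},"newtons":{"type":"number"}},"required":["commands"]}

```bash
mkdir -p pics; ls
python3 - <<'E'
from station import ctrl
import cv2,numpy as np,pickle
d={}
for n in("scene","top"):
    p,z=ctrl.read_camera(n); i=ctrl.camera_info(n); d[n]=(p,z,i)
    cv2.imwrite(f"pics/{n}0.png",p[:,:,::-1]); print(n,i)
pickle.dump(d,open("d0.pkl","wb"))
o=ctrl.get_obs()
for k,v in o.items(): print(k,np.round(v,4))
E
```

```text
pics
scene {'intrinsics': array([[384.24581188,   0.        , 280.1357223 ],
       [  0.        , 384.24581188, 207.7523109 ],
       [  0.        ,   0.        ,   1.        ]]), 'k1': -0.04850111774886772, 'world_from_camera': array([[ 0.3343516 ,  0.48936192, -0.8054402 ,  1.25631004],
       [ 0.94244498, -0.17591582,  0.28434326, -0.31386212],
       [-0.00254291, -0.85415369, -0.52001442,  0.59942104],
       [ 0.        ,  0.        ,  0.        ,  1.        ]])}
top {'intrinsics': array([[408.02778441,   0.        , 276.68864428],
       [  0.        , 408.02778441, 220.20589715],
       [  0.        ,   0.        ,   1.        ]]), 'k1': -0.04847340446264054, 'world_from_camera': array([[ 0.02644131, -0.98858784,  0.14830693,  0.30364809],
       [-0.99964706, -0.02653042,  0.00137772, -0.03656091],
       [ 0.00257265, -0.14829101, -0.98894042,  1.3371998 ],
       [ 0.        ,  0.        ,  0.        ,  1.        ]])}
t 0.1
joints [ 1.0324  0.3512  1.6523 -0.      1.1391 -0.0846]
qvel [-0.0006 -0.0018 -0.003   0.0007 -0.0008  0.0006]
joint_torque [ 3.00000e-04 -5.06843e+01 -2.91879e+01 -1.00000e-04  2.80000e-03
  0.00000e+00]
position [0.2409 0.4941 0.2075]
ee_rot [ 8.481e-01  5.299e-01 -5.000e-04  2.000e-04]
wrist_force [ 0.2508  0.9867 -0.0721]
ft_torque [-0.034  -0.0027 -0.0475]
finger_gap 0.0856
```

View pics/scene0.png

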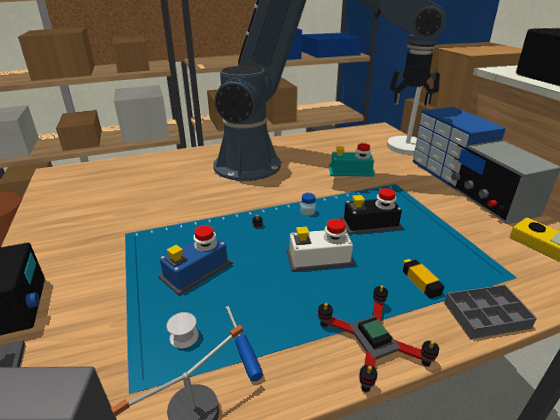

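View pics/top0.png

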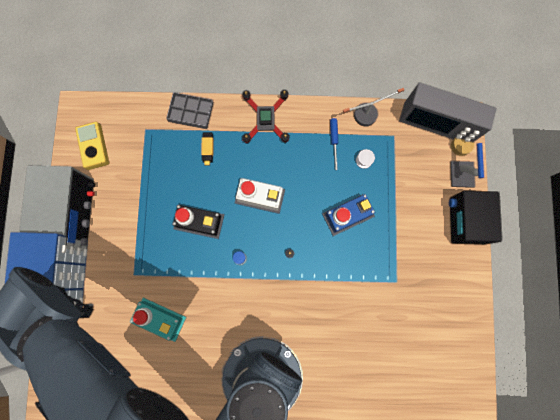

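The scene view has the blue stand around (195,262), white around (320,248), black around (373,213), and the turquoise look-alike at (352,162). In the top view the pads are at about (343,216) blue, (247,188) white and (184,216) black, and the tags at (366,205), (272,195) and (208,221).

```bash
cat > h.py <<'E'
import cv2,numpy as np
def ray(i,uv):
    K=i["intrinsics"]; D=np.array([i["k1"],0,0,0,0.])
    x=cv2.undistortPoints(np.array([[uv]],float),K,D)[0,0]
    T=i["world_from_camera"]; return T[:3,3],T[:3,:3]@[x[0],x[1],1]
def onz(i,uv,z):
    o,d=ray(i,uv); return o+d*(z-o[2])/d[2]
def blobs(p,col,amin=30):
    h=cv2.cvtColor(p,cv2.COLOR_RGB2HSV); H,S,V=h[...,0],h[...,1],h[...,2]
    m=((H<6)|(H>174)) if col=="red" else (H>20)&(H<34)
    m=(m&(S>150)&(V>110)).astype(np.uint8)
    n,_,st,c=cv2.connectedComponentsWithStats(m)
    return [(c[k],st[k]) for k in range(1,n) if st[k,4]>=amin]
E
python3 - <<'E'
import pickle,numpy as np
from h import *
d=pickle.load(open("d0.pkl","rb"))
for n in d:
    p,z,i=d[n]
    for col,h in(("red",.1),("yel",.09)):
        for c,st in blobs(p,col):
            v=int(c[1]);u=int(c[0]); o,dr=ray(i,c)
            T=i["world_from_camera"]; P=T[:3,3]+dr*z[v,u]
            print(n,col,c.round(1),st,onz(i,c,h).round(4),"depth",P.round(4))
E
```

```text
scene red [363.8 145.5] [358 143  12   6  44] [0.1943 0.365  0.1   ] depth [0.1936 0.3655 0.0996]
scene red [386.4 192.2] [379 188  16   9 117] [0.5037 0.2545 0.1   ] depth [0.5044 0.254  0.1005]
scene red [492.4 202.2] [489 200   8   6  31] [0.6428 0.4865 0.1   ] depth [0.5768 0.5727 0.0462]
scene red [335.6 224.1] [327 219  19  11 165] [0.5958 0.0567 0.1   ] depth [0.5954 0.0568 0.0997]
scene red [203.3 230.7] [195 225  18  12 166] [ 0.5185 -0.2395  0.1   ] depth [ 0.5164 -0.2393  0.0985]
scene red [377.4 310.8] [373 302  10  20 125] [0.8653 0.0033 0.1   ] depth [0.8014 0.0551 0.0185]
scene red [342.1 324.5] [332 318  22  14 127] [ 0.8717 -0.0687  0.1   ] depth [ 0.8094 -0.029   0.019 ]
scene red [409.  348.8] [395 340  27  17 172] [0.9525 0.0072 0.1   ] depth [0.903  0.0595 0.0186]
scene red [369.3 359.2] [365 350  11  16 106] [ 0.9475 -0.0613  0.1   ] depth [ 0.8977 -0.0205  0.0193]
scene yel [339.9 149.7] [337 146   7   9  49] [0.1782 0.2827 0.09  ] depth [0.167  0.2889 0.0847]
scene yel [358.  199.8] [353 195  11  12  83] [0.4989 0.1717 0.09  ] depth [0.4965 0.1732 0.0884]
scen
[... 869 characters left out ...]
[0.5888 0.0589 0.1038]
top red [ 89.9 193.2] [ 87 191   7   5  32] [0.5589 0.5511 0.1   ] depth [0.5697 0.576  0.0476]
top red [181.8 214.4] [175 208  14  14 144] [0.4993 0.2576 0.1   ] depth [0.4992 0.2575 0.1008]
top red [342.9 214.5] [337 208  13  14 134] [ 0.5124 -0.2382  0.1   ] depth [ 0.5118 -0.2376  0.1036]
top red [139.7 317.1] [133 311  14  13 147] [0.1862 0.3658 0.1   ] depth [0.1864 0.3652 0.1018]
top yel [ 93.2 149.7] [ 76 122  33  48 684] [0.7035 0.5595 0.09  ] depth [0.7182 0.5814 0.0442]
top yel [206.9 145.6] [202 138  10  16 139] [0.7251 0.194  0.09  ] depth [0.7458 0.2053 0.0289]
top yel [164.5 327.7] [160 323  10  11  65] [0.1565 0.2921 0.09  ] depth [0.1564 0.2924 0.089 ]
```

>>> {"method": "send_rows", "body": {"commands": [[[-0.667, 1, 0, 0, 0, -0.0722], [-0.667, 1, 0, 0, 0, -0.0722], [-0.667, 1, 0, 0, 0, -0.0722], [-0.667, 1, 0, 0, 0, -0.0722], [-0.667, 1, 0, 0, 0, -0.0722], [-0.667, 1, 0, 0, 0, -0.0722], [-0.667, 1, 0, 0, 0, -0.0722], [-0.667, 1, 0, 0, 0, -0.0722]]], "claw": 0, "newtons": 20}}

```text
t: 0.77
position: [0.3317, 0.3387, 0.2076]
ee_rot: [0.707, 0.707, -0.001, 0.0]
wrist_force: [-1.1, 0.9, -0.5]
finger_gap: -0.0
```

>>> {"method": "send_rows", "body": {"commands": [[[-0.553, 1, 0, 0, 0, 0], [-0.553, 1, 0, 0, 0, 0], [-0.553, 1, 0, 0, 0, 0], [-0.553, 1, 0, 0, 0, 0], [-0.553, 1, 0.4, 0, 0, 0], [-0.553, 1, 0.4, 0, 0, 0], [-0.553, 1, 0.4, 0, 0, 0], [-0.553, 1, 0.4, 0, 0, 0]]]}}

```text
t: 1.43
position: [0.481, 0.2565, 0.1471]
ee_rot: [0.707, 0.707, -0.001, -0.0]
wrist_force: [0.3, 0.3, 1.1]
finger_gap: 0.0002
```

>>> {"method": "send_rows", "body": {"commands": [[[0, 0.133, 0, 0, 0, 0], [0, 0.133, 0.1, 0, 0, 0], [0, 0.133, 0.2, 0, 0, 0], [0, 0.133, 0.267, 0, 0, 0], [0, 0.133, 0.267, 0, 0, 0], [0, 0.133, 0.267, 0, 0, 0], [0, 0.133, 0.267, 0, 0, 0], [0, 0.133, 0.267, 0, 0, 0]]]}}

```text
t: 2.1
position: [0.5012, 0.2569, 0.1082]
ee_rot: [0.707, 0.707, -0.001, -0.0]
wrist_force: [0.1, 0.2, -0.2]
finger_gap: 0.0002
```

```bash
cat >> h.py <<'E'
def forces(n=6):  # mean state; camera reads only advance the clock
    from station import ctrl
    F=[];
    for _ in range(n): ctrl.read_camera("top"); o=ctrl.get_obs(); F.append(o["wrist_force"])
    F=np.array(F); print("t %.2f"%o["t"],"pos",np.round(o["position"],4),"F",F.mean(0).round(2),"sd",F.std(0).round(2))
E
python3 -c "from h import *; forces()"
python3 - <<'E'
from station import ctrl; import cv2
p,_=ctrl.read_camera("scene"); cv2.imwrite("pics/s1.png",cv2.resize(p[120:300,280:480,::-1],None,fx=3.5,fy=3.3))
E
```

```text
t 2.40 pos [0.5009 0.2564 0.1072] F [0.12 0.02 0.36] sd [0.36 0.28 0.5 ]
```

View pics/s1.png

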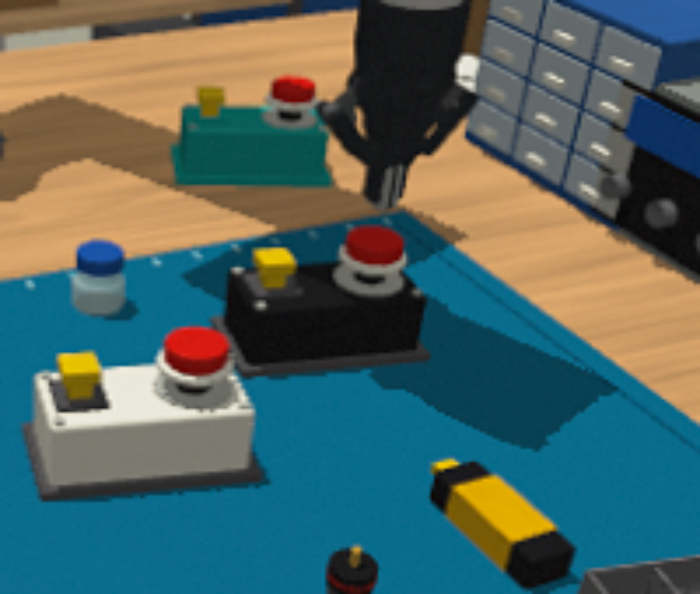

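The crop shows the shut fingertips near crop (388,200), a bit above and behind the black pad at (375,243). I'll check that against the reported TCP.

Run:
```python
from station import ctrl; from h import *
for n in("scene","top"):
    p,z=ctrl.read_camera(n); i=ctrl.camera_info(n); T=np.linalg.inv(i["world_from_camera"])
    for P in ([.501,.2565,.107],[.501,.256,.1]):
        uv,_=cv2.projectPoints(np.array([P]),cv2.Rodrigues(T[:3,:3])[0],T[:3,3],i["intrinsics"],np.array([i["k1"],0,0,0]))
        print(n,P,uv.ravel().round(1))
    if n=="scene":
        for v in range(170,190,2):
            row=[]
            for u in(388,390,392,394):
                o,d=ray(i,(u,v)); row.append((o+d*z[v,u]).round(3).tolist())
            print(v,row)
        cv2.imwrite("pics/s2.png",cv2.resize(p[130:220,350:440,::-1],None,fx=6,fy=6,interpolation=0))
print(ctrl.get_obs()["position"])
```

```text
scene [0.501, 0.2565, 0.107] [386.9 189.4]
scene [0.501, 0.256, 0.1] [386.3 191.7]
170 [[0.51, 0.244, 0.17], [0.515, 0.246, 0.172], [0.509, 0.257, 0.168], [0.51, 0.262, 0.168]]
172 [[1.256, -0.314, 0.599], [0.512, 0.249, 0.165], [0.513, 0.255, 0.164], [0.512, 0.262, 0.163]]
174 [[0.508, 0.247, 0.157], [0.513, 0.25, 0.159], [0.513, 0.256, 0.158], [0.514, 0.262, 0.158]]
176 [[0.508, 0.248, 0.152], [0.514, 0.25, 0.154], [0.511, 0.258, 0.151], [0.508, 0.267, 0.149]]
178 [[0.506, 0.25, 0.145], [0.515, 0.25, 0.149], [0.514, 0.257, 0.147], [0.509, 0.267, 0.143]]
180 [[0.509, 0.25, 0.14], [0.516, 0.25, 0.143], [0.512, 0.26, 0.14], [0.291, 0.438, 0.002]]
182 [[0.51, 0.249, 0.135], [0.512, 0.255, 0.135], [0.511, 0.262, 0.133], [0.302, 0.431, 0.001]]
184 [[0.306, 0.405, 0.0], [0.312, 0.408, 0.003], [0.313, 0.416, 0.002], [0.314, 0.423, 0.001]]
186 [[0.322, 0.394, 0.002], [0.323, 0.401, 0.002], [0.326, 0.407, 0.002], [0.328, 0.413, 0.002]]
188 [[0.483, 0.273, 0.099], [0.334, 0.394, 0.001], [0.337, 0.399, 0.002], [1.256, -0.314, 0.599]]
top [0.501, 0.2565, 0.107] [181.7 213.5]
top [0.501, 0.256, 0.1] [182.4 213.9]
[0.50078817 0.25641982 0.10704321]
```

View pics/s2.png

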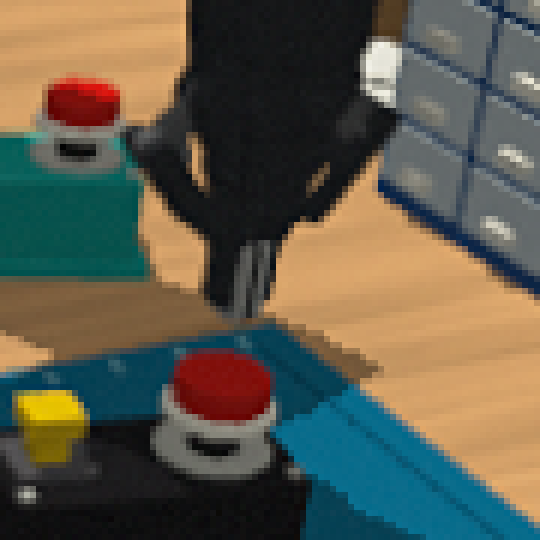

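Depth puts the fingertips at about z = 0.132, although the TCP reads 0.107. The x and y values agree. I'll rely on the force reading for contact and descend in small steps.

>>> {"method": "send_rows", "body": {"commands": [[[0, 0, 0.03, 0, 0, 0], [0, 0, 0.06, 0, 0, 0], [0, 0, 0.07, 0, 0, 0], [0, 0, 0.07, 0, 0, 0], [0, 0, 0.07, 0, 0, 0], [0, 0, 0.07, 0, 0, 0]]]}}

```text
t: 3.05
position: [0.5008, 0.2564, 0.0966]
ee_rot: [0.707, 0.707, -0.001, -0.0]
wrist_force: [-0.1, -0.3, -0.7]
finger_gap: 0.0002
```

```bash
python3 -c "from h import *; forces()"
python3 - <<'E'
from station import ctrl; from h import *
p,z=ctrl.read_camera("scene"); i=ctrl.camera_info("scene")
for v in range(178,194):
    u=390;o,d=ray(i,(u,v)); print(v,(o+d*z[v,u]).round(3),p[v,u])
E
```

```text
t 3.35 pos [0.5008 0.2564 0.0966] F [-0.22  0.1   0.09] sd [0.52 0.37 0.38]
178 [0.513 0.251 0.148] [91 91 87]
179 [0.513 0.252 0.145] [90 90 88]
180 [0.513 0.253 0.142] [92 92 89]
181 [0.511 0.254 0.138] [80 82 78]
182 [0.512 0.255 0.135] [74 76 72]
183 [0.514 0.254 0.133] [66 67 64]
184 [0.512 0.255 0.129] [49 50 47]
185 [0.511 0.256 0.125] [47 44 43]
186 [0.513 0.256 0.123] [49 59 61]
187 [0.328 0.398 0.001] [41 80 90]
188 [0.334 0.394 0.001] [28 66 80]
189 [0.493 0.273 0.101] [114  33  39]
190 [0.497 0.27  0.101] [132  15   9]
191 [0.501 0.268 0.1  ] [128  16  11]
192 [0.506 0.264 0.1  ] [129  18  15]
193 [0.51  0.262 0.099] [129  15   8]
```

>>> {"method": "send_rows", "body": {"commands": [[[0, 0, 0.03, 0, 0, 0], [0, 0, 0.06, 0, 0, 0], [0, 0, 0.09, 0, 0, 0], [0, 0, 0.11, 0, 0, 0], [0, 0, 0.11, 0, 0, 0], [0, 0, 0.11, 0, 0, 0]]]}}

```text
t: 3.9
position: [0.5007, 0.2563, 0.0798]
ee_rot: [0.707, 0.707, -0.002, -0.0]
wrist_force: [-0.3, -0.1, -0.9]
finger_gap: 0.0002
```

```bash
python3 -c "from h import *; forces()"
```

```text
t 4.20 pos [0.5009 0.2564 0.0803] F [ 0.07 -0.06  0.06] sd [0.5  0.39 0.62]
```

Next, 3 mm steps.

>>> {"method": "send_rows", "body": {"commands": [[[0, 0, 0.01, 0, 0, 0], [0, 0, 0.02, 0, 0, 0], [0, 0, 0.02, 0, 0, 0], [0, 0, 0.02, 0, 0, 0]]]}}

```text
t: 4.53
position: [0.5008, 0.2564, 0.0772]
ee_rot: [0.707, 0.707, -0.001, -0.0]
wrist_force: [-0.5, 0.3, 0.4]
finger_gap: 0.0
```

>>> {"method": "send_rows", "body": {"commands": [[[0, 0, 0.01, 0, 0, 0], [0, 0, 0.02, 0, 0, 0], [0, 0, 0.02, 0, 0, 0], [0, 0, 0.02, 0, 0, 0]]]}}

```text
t: 4.87
position: [0.5009, 0.2564, 0.0742]
ee_rot: [0.707, 0.707, -0.001, -0.0]
wrist_force: [-0.1, 0.4, 0.9]
finger_gap: 0.0001
```

```bash
python3 -c "from h import *; forces()"
```

```text
t 5.17 pos [0.5009 0.2564 0.0743] F [0.86 0.23 1.44] sd [0.26 0.49 0.34]
```

>>> {"method": "send_rows", "body": {"commands": [[[0, 0, 0.01, 0, 0, 0], [0, 0, 0.02, 0, 0, 0], [0, 0, 0.02, 0, 0, 0], [0, 0, 0.02, 0, 0, 0]]]}}

```text
t: 5.5
position: [0.5009, 0.2564, 0.0712]
ee_rot: [0.707, 0.707, -0.001, -0.0]
wrist_force: [0.8, -0.2, 2.1]
finger_gap: 0.0003
```

```bash
python3 -c "from h import *; forces()"
```

```text
t 5.80 pos [0.5009 0.2565 0.0713] F [0.27 0.26 3.  ] sd [0.41 0.22 0.22]
```

>>> {"method": "send_rows", "body": {"commands": [[[0, 0, 0.01, 0, 0, 0], [0, 0, 0.02, 0, 0, 0], [0, 0, 0.02, 0, 0, 0], [0, 0, 0.02, 0, 0, 0]]]}}

```text
t: 6.13
position: [0.5009, 0.2564, 0.0683]
ee_rot: [0.707, 0.707, -0.001, -0.0]
wrist_force: [0.2, 0.5, 3.7]
finger_gap: 0.0001
```

```bash
python3 -c "from h import *; forces()"
```

```text
t 6.43 pos [0.5009 0.2564 0.0684] F [-0.48  0.16  4.1 ] sd [0.87 0.33 0.61]
```

Black measures about 0.4 N/mm, which looks soft. On to white.

>>> {"method": "send_rows", "body": {"commands": [[[0, 0, -0.15, 0, 0, 0], [0, 0, -0.4, 0, 0, 0], [0, 0, -0.4, 0, 0, 0], [-0.25, 0.15, -0.4, 0, 0, 0], [-0.5, 0.3, -0.4, 0, 0, 0], [-0.75, 0.45, -0.4, 0, 0, 0], [-1, 0.607, -0.4, 0, 0, 0], [-1, 0.607, -0.4, 0, 0, 0], [-1, 0.607, -0.4, 0, 0, 0], [-1, 0.607, -0.4, 0, 0, 0]]]}}

```text
t: 7.27
position: [0.5917, 0.1065, 0.1278]
ee_rot: [0.707, 0.707, -0.001, -0.001]
wrist_force: [0.5, -0.3, -0.9]
finger_gap: 0.0003
```

>>> {"method": "send_rows", "body": {"commands": [[[-0.32, 0, 0, 0, 0, 0], [-0.32, 0, 0, 0, 0, 0], [-0.32, 0, 0.15, 0, 0, 0], [-0.32, 0, 0.25, 0, 0, 0], [-0.32, 0, 0.3, 0, 0, 0], [-0.32, 0, 0.3, 0, 0, 0], [-0.32, 0, 0.3, 0, 0, 0]]]}}

```text
t: 7.85
position: [0.5913, 0.0593, 0.0831]
ee_rot: [0.707, 0.707, -0.002, -0.001]
wrist_force: [0.8, 0.3, 0.6]
finger_gap: -0.0001
```

```bash
python3 -c "from h import *; forces()"
python3 - <<'E'
from station import ctrl; import cv2
p,_=ctrl.read_camera("scene"); cv2.imwrite("pics/s3.png",cv2.resize(p[150:290,270:420,::-1],None,fx=4,fy=4))
E
```

```text
t 8.15 pos [0.5918 0.0586 0.0834] F [-0.05 -0.2  -0.3 ] sd [0.56 0.34 0.55]
```

View pics/s3.png

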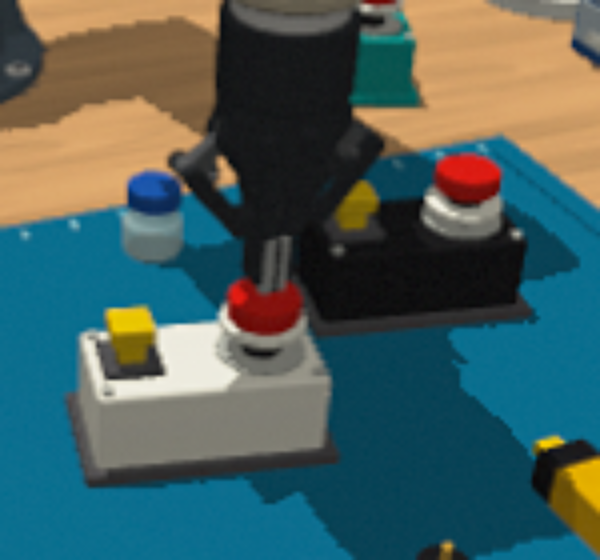

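The white pad (crop 265,305) is right under the fingertips, and the black ring has clearly dropped. Next I press white.

>>> {"method": "send_rows", "body": {"commands": [[[0, 0, 0.02, 0, 0, 0], [0, 0, 0.04, 0, 0, 0], [0, 0, 0.06, 0, 0, 0], [0, 0, 0.06, 0, 0, 0], [0, 0, 0.06, 0, 0, 0]]]}}

```text
t: 8.62
position: [0.5918, 0.0585, 0.0743]
ee_rot: [0.707, 0.707, -0.001, -0.0]
wrist_force: [-0.0, -0.2, 2.6]
finger_gap: 0.0003
```

```bash
python3 -c "from h import *; forces()"
```

```text
t 8.92 pos [0.5918 0.0585 0.0744] F [ 0.58 -0.11  2.52] sd [0.45 0.75 0.37]
```

>>> {"method": "send_rows", "body": {"commands": [[[0, 0, 0.01, 0, 0, 0], [0, 0, 0.02, 0, 0, 0], [0, 0, 0.02, 0, 0, 0], [0, 0, 0.02, 0, 0, 0]]]}}

```text
t: 9.25
position: [0.5919, 0.0585, 0.0715]
ee_rot: [0.707, 0.707, -0.001, -0.0]
wrist_force: [-0.7, 0.4, 5.5]
finger_gap: -0.0002
```

```bash
python3 -c "from h import *; forces()"
```

```text
t 9.55 pos [0.5918 0.0585 0.0715] F [-0.3   0.09  5.16] sd [0.46 0.34 0.42]
```

>>> {"method": "send_rows", "body": {"commands": [[[0, 0, 0.01, 0, 0, 0], [0, 0, 0.02, 0, 0, 0], [0, 0, 0.02, 0, 0, 0], [0, 0, 0.02, 0, 0, 0]]]}}

```text
t: 9.88
position: [0.5919, 0.0585, 0.0688]
ee_rot: [0.707, 0.707, -0.001, -0.0]
wrist_force: [-1.2, -0.6, 7.4]
finger_gap: 0.0003
```

```bash
python3 -c "from h import *; forces()"
```

```text
t 10.18 pos [0.5919 0.0585 0.0689] F [-1.46 -0.07  7.39] sd [0.31 0.53 0.36]
```

White measures about 0.9 N/mm. Blue is next.

>>> {"method": "send_rows", "body": {"commands": [[[0, 0, -0.15, 0, 0, 0], [0, 0, -0.4, 0, 0, 0], [0, 0, -0.4, 0, 0, 0], [-0.25, 0, -0.4, 0, 0, 0], [-0.5, -0.15, -0.4, 0, 0, 0], [-0.75, -0.3, -0.4, 0, 0, 0], [-1, -0.513, -0.4, 0, 0, 0], [-1, -0.513, -0.4, 0, 0, 0], [-1, -0.513, -0.4, 0, 0, 0], [-1, -0.513, -0.4, 0, 0, 0]]]}}

```text
t: 11.02
position: [0.515, -0.0915, 0.1291]
ee_rot: [0.708, 0.706, -0.001, -0.0]
wrist_force: [1.0, -0.1, -0.4]
finger_gap: 0.0001
```

>>> {"method": "send_rows", "body": {"commands": [[[-0.25, 0, 0, 0, 0, 0], [-0.5, 0, 0, 0, 0, 0], [-0.75, 0, 0, 0, 0, 0], [-0.983, 0, 0, 0, 0, 0], [-0.983, 0, 0, 0, 0, 0], [-0.983, 0, 0, 0, 0, 0], [-0.983, 0, 0.15, 0, 0, 0], [-0.983, 0, 0.25, 0, 0, 0], [-0.983, 0, 0.3, 0, 0, 0], [-0.983, 0, 0.3, 0, 0, 0], [-0.983, 0, 0.3, 0, 0, 0]]]}}

```text
t: 11.93
position: [0.5152, -0.238, 0.0845]
ee_rot: [0.707, 0.707, -0.001, -0.0]
wrist_force: [-1.0, 0.1, 0.3]
finger_gap: 0.0001
```

```bash
python3 -c "from h import *; forces()"
python3 - <<'E'
from station import ctrl; import cv2
p,_=ctrl.read_camera("scene"); cv2.imwrite("pics/s4.png",cv2.resize(p[150:290,140:360,::-1],None,fx=3.5,fy=3.5))
E
```

```text
t 12.23 pos [ 0.515  -0.2391  0.085 ] F [-0.51  0.16  0.03] sd [0.51 0.27 0.4 ]
```

View pics/s4.png

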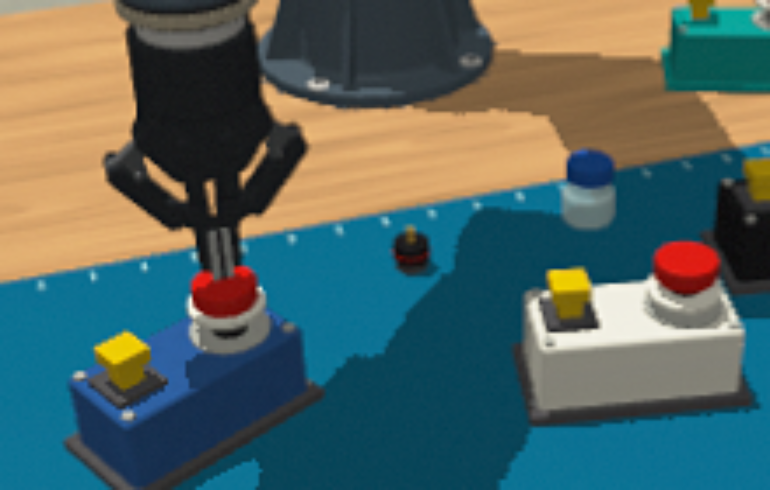

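The fingertips are centred over the blue pad (crop 225,290), and the white ring has dropped. Next I press blue.

>>> {"method": "send_rows", "body": {"commands": [[[0, 0, 0.025, 0, 0, 0], [0, 0, 0.05, 0, 0, 0], [0, 0, 0.07, 0, 0, 0], [0, 0, 0.07, 0, 0, 0], [0, 0, 0.07, 0, 0, 0]]]}}

```text
t: 12.7
position: [0.515, -0.2392, 0.0744]
ee_rot: [0.708, 0.706, -0.001, 0.0]
wrist_force: [-0.8, -0.6, 4.1]
finger_gap: -0.0002
```

```bash
python3 -c "from h import *; forces()"
```

```text
t 13.00 pos [ 0.515  -0.2392  0.0744] F [-0.26 -0.13  4.37] sd [0.56 0.61 0.52]
```

>>> {"method": "send_rows", "body": {"commands": [[[0, 0, 0.01, 0, 0, 0], [0, 0, 0.02, 0, 0, 0], [0, 0, 0.02, 0, 0, 0], [0, 0, 0.02, 0, 0, 0]]]}}

```text
t: 13.33
position: [0.515, -0.2393, 0.0718]
ee_rot: [0.708, 0.706, -0.001, 0.0]
wrist_force: [-2.4, 1.8, 8.3]
finger_gap: 0.0001
```

```bash
python3 -c "from h import *; forces()"
```

```text
t 13.63 pos [ 0.515  -0.2393  0.0718] F [-1.6   0.99  8.53] sd [0.23 0.32 0.51]
```

>>> {"method": "send_rows", "body": {"commands": [[[0, 0, 0.01, 0, 0, 0], [0, 0, 0.015, 0, 0, 0], [0, 0, 0.015, 0, 0, 0], [0, 0, 0.015, 0, 0, 0]]]}}

```text
t: 13.97
position: [0.5151, -0.2393, 0.0701]
ee_rot: [0.708, 0.706, -0.001, 0.001]
wrist_force: [-2.1, 1.5, 10.4]
finger_gap: -0.0002
```

```bash
python3 -c "from h import *; forces()"
```

```text
t 14.27 pos [ 0.5151 -0.2393  0.0702] F [-2.59  1.51 11.17] sd [0.52 0.47 0.47]
```

Blue measures about 1.6 N/mm, so black is the softest. I'll move over the black tag at about (0.495, 0.175).

>>> {"method": "send_rows", "body": {"commands": [[[0, 0, -0.15, 0, 0, 0], [0, 0, -0.4, 0, 0, 0], [0, 0, -0.4, 0, 0, 0], [0.25, 0, -0.4, 0, 0, 0], [0.5, 0, -0.4, 0, 0, 0], [0.75, 0, -0.4, 0, 0, 0], [1, -0.134, -0.4, 0, 0, 0], [1, -0.134, -0.4, 0, 0, 0]]]}}

```text
t: 14.93
position: [0.4921, -0.0842, 0.129]
ee_rot: [0.707, 0.707, -0.001, -0.001]
wrist_force: [0.6, -0.7, 0.1]
finger_gap: -0.0001
```

>>> {"method": "send_rows", "body": {"commands": [[[0.25, 0, 0, 0, 0, 0], [0.5, 0, 0, 0, 0, 0], [0.75, 0, 0, 0, 0, 0], [1, 0, 0, 0, 0, 0], [1, 0, 0, 0, 0, 0], [1, 0, 0, 0, 0, 0], [1, 0, 0, 0, 0, 0]]]}}

```text
t: 15.52
position: [0.4918, 0.0655, 0.1287]
ee_rot: [0.707, 0.708, -0.002, -0.001]
wrist_force: [-0.9, 0.2, -0.4]
finger_gap: -0.0003
```

>>> {"method": "send_rows", "body": {"commands": [[[0.25, 0.02, 0, 0, 0, 0], [0.5, 0.02, 0, 0, 0, 0], [0.73, 0.02, 0, 0, 0, 0], [0.73, 0.02, 0, 0, 0, 0], [0.73, 0.02, 0, 0, 0, 0], [0.73, 0.02, 0.15, 0, 0, 0], [0.73, 0.02, 0.3, 0, 0, 0], [0.73, 0.02, 0.33, 0, 0, 0], [0.73, 0.02, 0.33, 0, 0, 0], [0.73, 0.02, 0.33, 0, 0, 0]]]}}

```text
t: 16.35
position: [0.4949, 0.174, 0.0798]
ee_rot: [0.707, 0.707, -0.001, -0.001]
wrist_force: [0.9, 0.1, -0.4]
finger_gap: 0.0
```

```bash
python3 -c "from h import *; forces()"
python3 - <<'E'
from station import ctrl; import cv2
p,_=ctrl.read_camera("scene"); cv2.imwrite("pics/s5.png",cv2.resize(p[140:250,300:430,::-1],None,fx=5,fy=5))
E
```

```text
t 16.65 pos [0.4948 0.175  0.0799] F [ 0.29 -0.   -0.  ] sd [0.47 0.53 0.56]
```

View pics/s5.png

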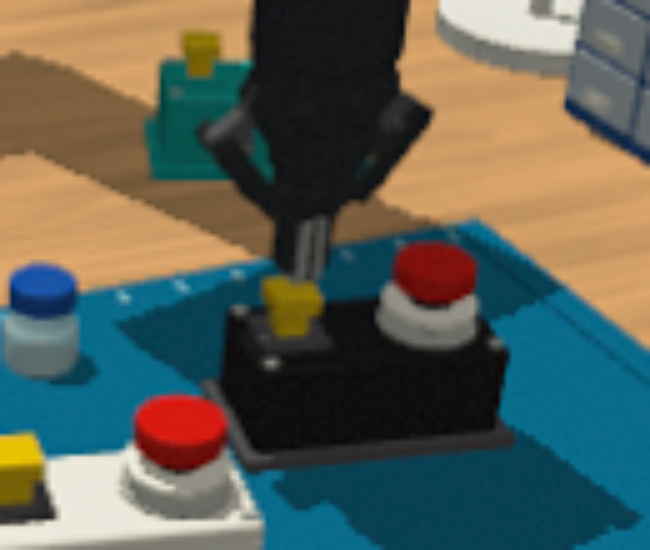

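The tag (crop 292,292) is about 3 mm to the right of the fingertips along −y. I'll shift by that and push down stepwise.

>>> {"method": "send_rows", "body": {"commands": [[[-0.02, 0, 0, 0, 0, 0], [-0.02, 0, 0.03, 0, 0, 0], [-0.02, 0, 0.06, 0, 0, 0], [-0.02, 0, 0.09, 0, 0, 0], [-0.02, 0, 0.11, 0, 0, 0], [-0.02, 0, 0.13, 0, 0, 0], [-0.02, 0, 0.13, 0, 0, 0], [-0.02, 0, 0.13, 0, 0, 0]]]}}

```text
t: 17.37
position: [0.4944, 0.1721, 0.0599]
ee_rot: [0.707, 0.708, -0.001, -0.001]
wrist_force: [-0.7, 0.4, -0.8]
finger_gap: -0.0004
```

>>> {"method": "send_rows", "body": {"commands": [[[0, 0, 0.01, 0, 0, 0], [0, 0, 0.02, 0, 0, 0], [0, 0, 0.03, 0, 0, 0], [0, 0, 0.04, 0, 0, 0], [0, 0, 0.04, 0, 0, 0], [0, 0, 0.04, 0, 0, 0]]]}}

```text
t: 17.87
position: [0.4942, 0.172, 0.0538]
ee_rot: [0.706, 0.708, -0.002, -0.002]
wrist_force: [0.1, -0.2, 0.8]
finger_gap: 0.0
```

>>> {"method": "send_rows", "body": {"commands": [[[0, 0, 0.01, 0, 0, 0], [0, 0, 0.02, 0, 0, 0], [0, 0, 0.02, 0, 0, 0], [0, 0, 0.02, 0, 0, 0], [0, 0, 0.02, 0, 0, 0]]]}}

```text
t: 18.28
position: [0.4948, 0.1721, 0.0524]
ee_rot: [0.706, 0.708, -0.001, -0.001]
wrist_force: [-6.4, -2.2, 22.5]
finger_gap: -0.0
```

It stopped hard at TCP 0.0524, which fits the tag's bottom stop. I'll lift off and check.

>>> {"method": "send_rows", "body": {"commands": [[[0, 0, -0.05, 0, 0, 0], [0, 0, -0.2, 0, 0, 0], [0, 0, -0.5, 0, 0, 0], [0, 0, -0.8, 0, 0, 0], [0, 0, -0.8, 0, 0, 0], [0, -0.8, -0.8, 0, 0, 0], [0, -0.8, -0.8, 0, 0, 0], [0, -0.8, -0.8, 0, 0, 0], [0, -0.8, -0.8, 0, 0, 0], [0, -0.8, -0.8, 0, 0, 0]]]}}

```text
t: 19.12
position: [0.3741, 0.172, 0.1731]
ee_rot: [0.706, 0.708, -0.001, -0.001]
wrist_force: [1.3, 0.5, -0.3]
finger_gap: -0.0001
```

```bash
python3 -c "from h import *; forces(3)"
python3 - <<'E'
from station import ctrl; from h import *
import pickle
d=pickle.load(open("d0.pkl","rb"))
p,z=ctrl.read_camera("scene"); i=ctrl.camera_info("scene")
for tag,(q,zz) in dict(start=(d["scene"][0],d["scene"][1]),now=(p,z)).items():
    for c,st in blobs(q,"yel")[:]:
        if c[1]>160 and c[1]<260 and c[0]<400:
            P=[]
            for v in range(st[1],st[1]+st[3]):
                for u in range(st[0],st[0]+st[2]):
                    o,r=ray(i,(u,v)); X=o+r*zz[v,u]
                    if .07<X[2]<.12: P.append(X[2])
            print(tag,c.round(1),st,"top z",np.percentile(P,90).round(4) if P else None)
cv2.imwrite("pics/s6.png",cv2.resize(p[150:400,150:470,::-1],None,fx=2.4,fy=2.4))
E
```

```text
t 19.27 pos [0.3761 0.172  0.173 ] F [ 0.11  0.16 -0.27] sd [0.41 0.44 0.34]
start [358.  199.8] [353 195  11  12  83] top z 0.091
start [302.1 232.3] [297 227  11  13 118] top z 0.0911
start [174.4 251. ] [167 245  16  16 118] top z 0.0903
now [357.1 203.2] [352 200  11   8  72] top z 0.077
now [302.1 232.3] [297 227  11  13 119] top z 0.0909
now [174.6 251.8] [167 245  16  16 140] top z 0.0904
```

View pics/s6.png

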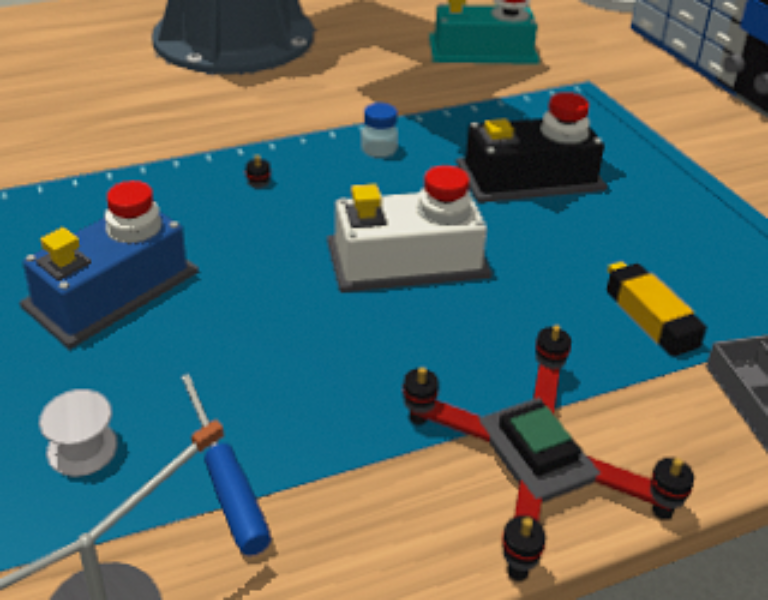

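The black tag (crop 499,130) is down from 91 to 77 mm, the other two tags are up at about 91 mm, and the pads have sprung back. The loose things haven't moved and the arm is clear.

```bash
python3 -c "from station import ctrl; print(ctrl.job_done())"
```

```text
the job is handed in; nothing more can be done
None
```

I pressed all three pads, found the black mount softest, pushed only its tag down and handed the job in at about 19 s; no verdict was reported.

| Stand | Measured stiffness | Highest force (limit 25 N) | Tag top at the end |
|---|---|---|---|
| Black | about 0.4 N/mm | about 4 N | 77 mm (was 91), about 14 mm down |
| White | about 0.9 N/mm | about 7 N | 91 mm, still up |
| Blue | about 1.6 N/mm | about 11 N | 90 mm, still up |

- **Last picture:** the pads have sprung back, the loose things look unmoved by eye, and the gripper is clear of everything.
- **Rings:** I did not measure their travel. I pressed each pad about 5 mm, well over the 1.5 mm needed.
- **Disagreement:** the camera depth put the fingertips about 25 mm higher than the reported TCP height. I went by contact force and depth instead. Contact came near a TCP height of 0.075 m on the pads, which fits that offset.

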